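Comb stirring rods into the grooves of a sprung tray

ROBOT

A 6-joint arm with a two-finger parallel gripper is mounted at the origin on the work surface. World frame = base frame: x ahead of the robot, y to its left, z up, the work surface at z = 0. Lengths are in mm, angles in rad, forces in N, time in s.
With the tool pointing down it reaches from about 300 to 750 mm from the base axis. Payload 8.5 kg.
Tool frame: the origin (TCP) lies midway between the tips of the shut fingers; the grasp point (between the pads) lies 19 mm behind it; z points along the fingers, y is the line along which they close (so a half turn about z gives the same grasp; the last joint's range is limited). The gripper opens to 85 mm and grips with 20 to 120 N. Pads are 22 mm wide; open, the fingers measure 114 mm over their backs; the gripper's body (76 mm by 85 mm) begins 54 mm behind the grasp point. The pads swing forward as they close: fully open they stand 13 mm farther back than shut.
Start: joints at [-1.318, 0.381, 1.297, -0, 1.464, -0.215], TCP at [248, -490.894, 231.322] pointing down, gripper open.
Joint ranges: [-3.11, 3.11], [-0.89, 2.33], [0.22, 2.48], [-1.42, 4.56], [0.17, 2.85], [-2.88, 2.88]. Speed limits (rad/s): [2.39, 2.39, 3.14, 3.14, 3.14, 3.14].

INTERFACE

Orientations are given as a 3x3 rotation matrix whose columns are the frame's x, y, z axes.
In Python, from bench import manip gives the robot as it stands. The module is installed in compiled form; this text tells all that it offers. Calls block until the motion is done:
- manip.reach(position, orientation): joint-space move of the TCP to a pose.
- manip.servo_line(position, rot=None, feed=150): straight line of the TCP; rot=None keeps the orientation; feed is the mean speed in mm/s.
- manip.move_j(angles): joint-space move.
- manip.move_gripper(opening, newtons=None): opening from 0.0 (shut) to 1.0 (fully open); newtons is the grip in N (None keeps the last); returns when the fingers have stopped.
- manip.dwell(seconds).
- manip.ik(position, orientation): joint angles nearest the present ones, or None.
- manip.capture(name): name is "side" or "top"; returns a dict with "pixels" (420x560x3 uint8, blue, green, red), "fx", "fy", "cx", "cy" (pixels), "position" and "rotation" of the camera in the world. Camera axes: x right, y up, looking along -z (the intrinsics and any distortion apply to the point x, -y, -z); pixel columns grow to the right and rows downward; lengths in mm; the calibration is good to about 2 mm. A picture is of the moment at which its call begins. There is no depth.
A pose or a line that the arm cannot do raises manip.Unreachable and nothing moves.
- manip.sign_off(): hands the job in; it is judged then, once.
Readings, each from a call of its own:
- manip.current_time_s(): time.
- manip.current_joints(): joint angles.
- manip.current_joint_velocities(): joint speeds.
- manip.current_joint_torque(): joint torques, N m.
- manip.current_tcp_pos(): TCP position.
- manip.current_orientation(): TCP orientation.
- manip.current_force(): force on the tool from outside, world axes, zero at the start.
- manip.current_torque(): the same for the moment, N m.
- manip.current_width(): opening from 0.0 (shut) to 1.0 (fully open).
- manip.current_grasp_force(): force on a finger pad.
Only numpy, scipy, OpenCV 4.12 (cv2) and the standard library are available. Lean on these libraries where they do the work, as an engineer would, in place of code of your own. Each camera call takes 0.05 s, during which the arm holds its last target. There are 200 camera calls.

TASK

Take the red-handled rake from its rest and comb the four loose white stirring rods into the grooves of the blue tray: set the rake down on the yellow strip with its two skids on the metal rails, then draw it across in contact all the way to the far side, pressing lightly so that the sprung deck gives about 1 to 4 mm, until every rod lies down in a groove. Move the rods with the rake only, never with the gripper, do not disturb the carousel, bottle or beaker, and hang the rake back in its rest and let go.

Things in the scene. Friction and masses are not known exactly. Their poses are not given: they have to be found in the camera images.
- tray: Grey fixed base 176 x 236 x 22 mm with a sprung blue deck above; origin under its centre on the bench, z up. Heights are above this origin, deck unpressed. Grooves run along x, the combing stroke along +y at x = 0. Flat aluminium rails for the rake's skids: 14 mm wide, mid-lines at x = -71 and +71 mm, y = -110 to +100 mm, tops at 56 mm. End walls, tops 56 mm, at y under -100 and over +90 mm.
- landing (a point): On the tray: middle of the flat yellow strip, at tray y = -86 mm, height 49 mm. The strip runs between the rails (128 mm clear) from y = -100 to -66 mm and is free of rods at the start: set the rake down with its tines over this line.
- far_groove (a point): On the tray: middle of the last groove's floor, y = +84 mm, height 40 mm. Ten grooves 12 mm wide and 9 mm deep (floors at 40 mm) have their centres at tray y = -60, -44, ... +84 mm, pitch 16 mm, parted by ridges 4 mm wide with tops at 49 mm. The far wall begins at y = +90 mm: comb until the 6 mm thick tines are about at y = +80 mm.
- deck (a joint): How far the sprung deck is pressed down, m: 0 unpressed, growing downward, stop at 0.009. It starts to give at 1 to 2 N of downward force and then sinks 1 mm for each 2.5 N (5 N about 1.5 mm, 10 N about 3.5 mm).
- rest: Grey fixed rake rest: dark foot 120 x 100 x 8 mm, origin under its centre; two upright plates 100 mm high at y = -32 and +32 mm (40 mm along x, 12 mm thick, 52 mm clear between). The rake's shoulder bar lies across the plate tops between 6 mm high lips that leave 26 mm along x. The rake goes in and out straight up and down, its head hanging between the plates, along the rest's x.
- rest_seat (a point): On the rest: where the rake's origin belongs when hung up, midway between the plates at the height of their tops (100 mm), the rake's axes parallel to the rest's (either way round).
- rake: Loose upright rake, 0.25 kg. Origin: centre of the underside of its steel shoulder bar (90 mm along y, 14 along x, 10 high). Below hangs a black head 152 mm long along x: ten steel tines 6 mm thick in a row (x = -54 to 54 mm) and skids 8 mm wide, 26 mm long along y, at x = -71 and 71 mm. The tine tips hang 4.5 mm below the skids' undersides. To comb, keep it upright, its x along the tray's x.
- rake_grip (a point): On the rake's red grip block, 40 mm above the rake's origin. The block is 36 mm along x, 20 mm along y, 10 to 62 mm above the origin: grip it across the 20 mm, fingers closing along the rake's y. The head below is clamped at a depth that differs each time and is not measured: the skids' undersides are 62 to 80 mm below the rake's origin, so find the rails by touch.
- carousel: Clear sample carousel with amber cups, 124 mm across, about 80 mm high, origin under its centre. A bystander: leave it alone.
- bottle: Amber closed bottle, 64 mm across, 130 mm high, origin under its centre. A bystander: leave it alone.
- beaker: White beaker, 70 mm across, 85 mm high, origin under its centre. A bystander: leave it alone.
- rod0: White stirring rod with round ends, 8 mm thick, 110 mm long along its own x, 15 g; origin at its centre (it may roll about x). At the start it lies askew (0.3 to 0.6 rad) across the tops of the ridges; seated in a groove its centre is about 44 mm above the tray's origin and its x is parallel to the tray's.
- rod1: White stirring rod with round ends, 8 mm thick, 110 mm long along its own x, 15 g; origin at its centre (it may roll about x). At the start it lies askew (0.3 to 0.6 rad) across the tops of the ridges; seated in a groove its centre is about 44 mm above the tray's origin and its x is parallel to the tray's.
- rod2: White stirring rod with round ends, 8 mm thick, 110 mm long along its own x, 15 g; origin at its centre (it may roll about x). At the start it lies askew (0.3 to 0.6 rad) across the tops of the ridges; seated in a groove its centre is about 44 mm above the tray's origin and its x is parallel to the tray's.
- rod3: White stirring rod with round ends, 8 mm thick, 110 mm long along its own x, 15 g; origin at its centre (it may roll about x). At the start it lies askew (0.3 to 0.6 rad) across the tops of the ridges; seated in a groove its centre is about 44 mm above the tray's origin and its x is parallel to the tray's.

How it is judged:
By the outcome, as a careful person would: the job done as asked, in the order asked, and still so for the second after the job is handed in, with the robot touching nothing.
It also fails if it takes over 72 s, if anything falls off the work surface, if the arm or the gripper's body presses on something with over 40 N, if the wrist force passes 120 N, or if a joint passes its speed limit or range.

## Working session

There is one attempt and no reset: what is moved stays moved. The work goes in short steps, each a Python script; the robot and the scene stay as the last script left them, time stands still between calls to the robot, and variables do not carry over. Pictures are saved under pics/ and viewed, at most 10 in all, crops included, and the job is handed in when it is done.

```bash
mkdir -p pics
python3 - <<'E'
from bench import manip
import cv2,pickle
d={}
for n in("side","top"):
    c=manip.capture(n); d[n]=c; cv2.imwrite(f"pics/{n}0.png",c["pixels"])
    print({k:v for k,v in c.items() if k!="pixels"})
pickle.dump(d,open("c0.pkl","wb"))
print(manip.current_time_s(),manip.current_orientation(),manip.current_force())
E
```

```text
{'fx': 392.03992358612174, 'fy': 392.03992358612174, 'cx': 279.46670513056273, 'cy': 212.85886005275168, 'position': array([ 543.06774449, -723.41401522,  718.86184979]), 'rotation': array([[ 0.98724382,  0.11104316, -0.11410107],
       [-0.15857676,  0.62164055, -0.76708307],
       [-0.01424948,  0.7753918 ,  0.63131966]])}
{'fx': 412.80361465798364, 'fy': 412.80361465798364, 'cx': 275.30383537790544, 'cy': 204.4457375663401, 'position': array([ 451.79135826,  -12.73896788, 1361.19484469]), 'rotation': array([[ 0.01895949,  0.98859704, -0.14938684],
       [-0.99979585,  0.01979019,  0.00407603],
       [ 0.00698594,  0.14927906,  0.98877043]])}
0.1 [[ 8.92567786e-01  4.50913149e-01 -2.80996549e-04]
 [ 4.50913130e-01 -8.92566971e-01  1.24554680e-03]
 [ 3.10825193e-04 -1.23843999e-03 -9.99999185e-01]] [-0.03711323 -0.33276606  0.10291219]
```

View pics/top0.png

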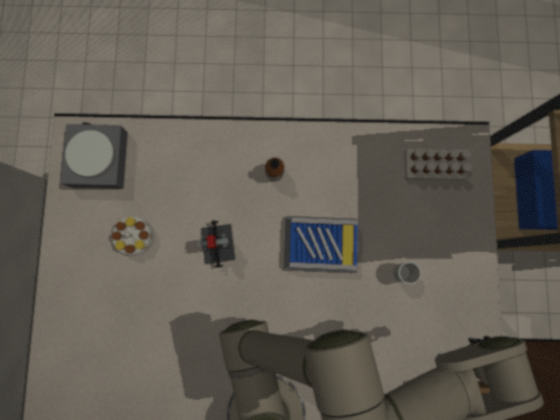

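View pics/side0.png

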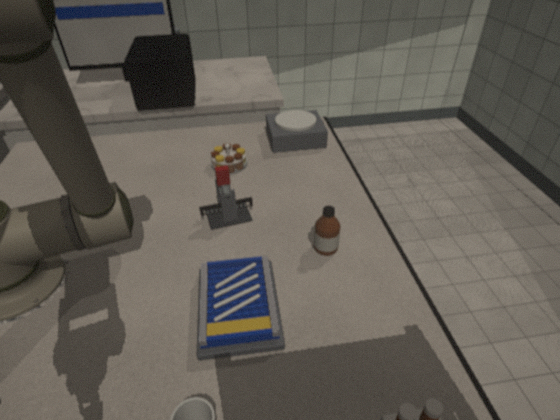

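Run:
```python
import cv2,numpy as np
a=cv2.imread("pics/top0.png");b=cv2.imread("pics/side0.png")
cv2.imwrite("pics/ctop.png",cv2.convertScaleAbs(cv2.resize(a[205:285,195:365],(765,360),interpolation=cv2.INTER_CUBIC),alpha=1.5))
cv2.imwrite("pics/cside.png",cv2.convertScaleAbs(cv2.resize(b[155:365,185:295],(314,600),interpolation=cv2.INTER_CUBIC),alpha=1.5))
for n,i,(r0,r1,c0,c1) in(("top",a,(205,285,270,365)),("side",b,(240,360,190,290))):
    h=cv2.cvtColor(i,cv2.COLOR_BGR2HSV)
    for nm,lo,hi in(("yel",(20,120,80),(35,255,255)),("blue",(105,120,40),(125,255,255))):
        m=cv2.inRange(h,lo,hi);k=np.zeros_like(m);k[r0:r1,c0:c1]=m[r0:r1,c0:c1]
        p=np.argwhere(k)[:,::-1].astype(np.float32);print(n,nm,len(p),cv2.minAreaRect(p),cv2.boxPoints(cv2.minAreaRect(p)).round(1).tolist())
```

```text
top yel 395 ((347.5, 244.5), (39.0, 9.0), 90.0) [[343.0, 225.0], [352.0, 225.0], [352.0, 264.0], [343.0, 264.0]]
top blue 1336 ((323.28912353515625, 243.27154541015625), (66.78660583496094, 38.64909744262695), 2.2906100749969482) [[289.20001220703125, 261.20001220703125], [290.70001220703125, 222.60000610351562], [357.3999938964844, 225.3000030517578], [355.8999938964844, 263.8999938964844]]
side yel 710 ((238.13803100585938, 325.4834289550781), (11.159934997558594, 63.86183547973633), 83.1572265625) [[205.8000030517578, 323.70001220703125], [269.20001220703125, 316.1000061035156], [270.5, 327.20001220703125], [207.10000610351562, 334.79998779296875]]
side blue 2662 ((231.4923095703125, 301.9384765625), (83.103271484375, 71.69207000732422), 82.87498474121094) [[190.8000030517578, 265.20001220703125], [261.8999938964844, 256.29998779296875], [272.20001220703125, 338.70001220703125], [201.10000610351562, 347.6000061035156]]
```

View pics/ctop.png

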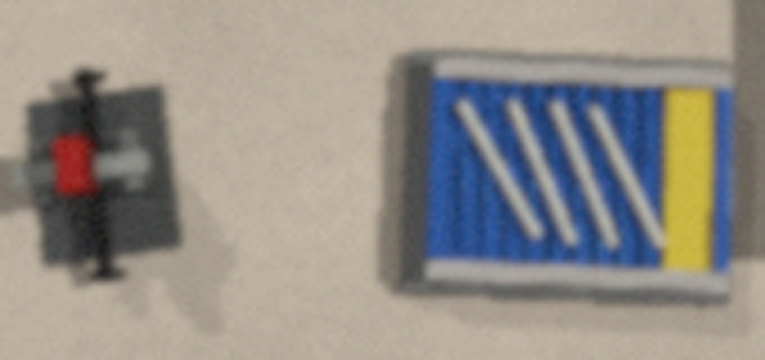

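View pics/cside.png

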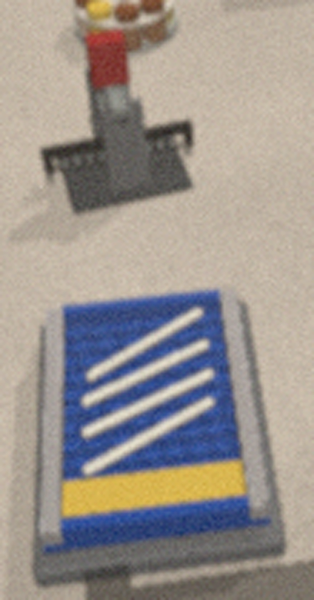

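```bash
cat > h.py <<'E'
import numpy as np,pickle
from scipy.optimize import least_squares
def R(t): c,s=np.cos(t),np.sin(t); return np.array([[c,-s,0],[s,c,0],[0,0,1.]])
def proj(c,P):
    q=(np.asarray(P,float)-c["position"])@c["rotation"]
    return np.c_[c["cx"]+c["fx"]*q[:,0]/-q[:,2], c["cy"]-c["fy"]*q[:,1]/-q[:,2]]
def fit(C,obs,p0):
    def f(p):
        r=[]
        for n,(X,uv) in obs.items():
            r.append((proj(C[n],np.asarray(X,float)@R(p[2]).T+[p[0],p[1],0])-uv).ravel())
        return np.concatenate(r)
    s=least_squares(f,p0,loss="soft_l1",f_scale=.5,x_scale=[1,1,.01]); return s.x,f(s.x)
E
python3 - <<'E'
from h import *
C=pickle.load(open("c0.pkl","rb"))
def T(u): return (np.array(u,float)+.5)/4.5-.5+[195,205]
def S(u): return (np.array(u,float)+.5)/np.array([314/110,600/210])-.5+[185,155]
X=[(78,100,56),(64,100,56),(78,-110,56),(64,-110,56),(-64,100,56),(-78,100,56),(-64,-110,56),(-78,-110,56),(64,-66,49),(64,-100,49),(-64,-100,49),(-64,-66,49)]
ut=T([(435,57),(435,80),(733,65),(733,88),(427,258),(425,277),(728,277),(728,299),(665,88),(715,90),(715,271),(663,269)])
us=S([(235,289),(220,291),(270,517),(250,521),(64,307),(48,310),(60,545),(38,549),(243,461),(246,496),(62,516),(62,483)])
XR=[(60,50,8),(60,-50,8),(-60,-50,8),(-60,50,8),(18,10,162),(-18,10,162),(18,-10,110),(-18,-10,110)]
rt=T([(25,105),(163,88),(181,245),(45,265),(54,138),(58,196),(94,134),(97,190)])
XS=[(60,-50,8),(-60,-50,8)]; rs=S([(192,187),(75,213)])
for o,p0 in(({"top":(X,ut),"side":(X,us)},(450,-120,0)),({"top":(XR,rt),"side":(XS,rs)},(450,150,.1))):
    for k in(["top","side"],["top"],["side"]):
        x,r=fit(C,{a:o[a] for a in k},p0); print(k,x.round(3)); 
        if len(k)==2: print(r.round(1).reshape(-1,2).tolist())
E
```

```text
['top', 'side'] [ 5.28874e+02 -1.68704e+02 -2.80000e-02]
[[0.4, -0.3], [0.2, -1.0], [0.0, 1.0], [-0.1, 0.3], [0.3, 0.0], [0.6, 0.3], [0.4, -1.0], [0.3, -1.4], [0.9, -0.1], [0.4, -0.1], [-0.4, 0.2], [0.4, 0.1], [0.5, -0.3], [-0.2, -0.3], [-0.2, -3.8], [-0.3, -4.3], [-0.2, -0.2], [-0.7, -0.6], [-0.0, -4.6], [0.3, -5.1], [-0.3, 0.2], [0.6, 2.1], [-0.2, 3.1], [0.0, -0.0]]
['top'] [ 5.28599e+02 -1.67791e+02 -2.70000e-02]
['side'] [ 5.28985e+02 -1.70238e+02 -2.90000e-02]
['top', 'side'] [5.23704e+02 1.67738e+02 1.63000e-01]
[[0.0, -0.5], [-0.4, -1.0], [0.3, 0.5], [-0.1, 0.5], [-0.2, -0.5], [0.4, -1.0], [0.2, 0.8], [1.0, 0.2], [0.1, -1.4], [-1.0, -1.2]]
['top'] [5.23319e+02 1.68122e+02 1.58000e-01]
['side'] [5.24700e+02 1.62055e+02 1.63000e-01]
```

Run:
```python
from h import *
C=pickle.load(open("c0.pkl","rb"))
def T(u): return (np.array(u,float)+.5)/4.5-.5+[195,205]
def S(u): return (np.array(u,float)+.5)/np.array([314/110,600/210])-.5+[185,155]
X=[(78,100,56),(64,100,56),(78,-110,56),(64,-110,56),(-64,100,56),(-78,100,56),(-64,-110,56),(-78,-110,56),(64,-66,49),(64,-100,49),(-64,-100,49),(-64,-66,49)]
ut=T([(435,57),(435,80),(733,65),(733,88),(427,258),(425,277),(728,277),(728,299),(665,88),(715,90),(715,271),(663,269)])
Xs=[(78,100,56),(64,100,56),(-64,100,56),(-78,100,56),(64,-66,49),(64,-100,56),(-64,-100,56),(-64,-66,49)]
us=S([(235,289),(220,291),(64,307),(48,310),(243,461),(246,496),(62,516),(62,483)])
x,r=fit(C,{"top":(X,ut),"side":(Xs,us)},(450,-120,0));print(x.round(3),r.reshape(-1,2).round(1).tolist())
XR=[(60,50,8),(60,-50,8),(-60,-50,8),(-60,50,8),(18,10,162),(-18,10,162),(18,-10,110),(-18,-10,110),(76,0,42),(-76,0,42)]
rt=T([(25,105),(163,88),(181,245),(45,265),(54,138),(58,196),(94,134),(97,190),(90,72),(107,278)])
XS=[(60,-50,8),(-60,-50,8)]; rs=S([(192,187),(75,213)])
x,r=fit(C,{"top":(XR,rt),"side":(XS,rs)},(450,150,.1));print(x.round(3),r.reshape(-1,2).round(1).tolist())
# rod ends (top crop): tray coords
```

```text
[ 5.28943e+02 -1.68218e+02 -2.80000e-02] [[0.2, -0.3], [0.0, -1.1], [-0.1, 1.0], [-0.2, 0.3], [0.1, -0.0], [0.4, 0.3], [0.2, -1.0], [0.1, -1.4], [0.7, -0.1], [0.2, -0.1], [-0.5, 0.1], [0.3, 0.1], [0.5, -0.4], [-0.1, -0.5], [-0.2, -0.4], [-0.6, -0.8], [-0.3, -0.0], [0.5, -0.2], [-0.7, 0.8], [0.0, -0.2]]
[5.23687e+02 1.67701e+02 1.52000e-01] [[0.2, -0.6], [-0.2, -0.9], [0.1, 0.7], [-0.3, 0.4], [-0.1, -0.5], [0.3, -1.0], [0.3, 0.8], [0.9, 0.2], [-1.1, -1.3], [0.5, 0.4], [-0.1, -1.2], [-1.3, -1.3]]
```

```bash
cat >> h.py <<'E'
def tool(yaw,s=1):
    y=R(yaw)@[0,s,0.]; z=np.array([0,0,-1.]); return np.c_[np.cross(y,z),y,z]
REST=np.array([523.7,167.7]); RYAW=.15
TRAY=np.array([528.9,-168.2]); TYAW=-.028
def tr(x,y,z): return R(TYAW)@[x,y,0]+[*TRAY,z]
E
python3 - <<'E'
from h import *
from bench import manip
for s in(1,-1):
    print(s,manip.ik([*REST,250],tool(RYAW,s)),manip.ik(tr(0,-86,160),tool(TYAW,s)),manip.ik(tr(0,80,160),tool(TYAW,s)))
s=-1
manip.reach([*REST,245],tool(RYAW,s))
c=manip.capture("side")
import cv2; cv2.imwrite("pics/s1.png",c["pixels"])
manip.servo_line([*REST,121],feed=120)
print(manip.current_force(),manip.current_time_s())
c=manip.capture("side");cv2.imwrite("pics/s2.png",c["pixels"])
b=manip.current_force()
manip.move_gripper(0.15,20)
print(manip.current_width(),manip.current_grasp_force(),manip.current_force()-b,manip.current_torque(),manip.current_time_s(),manip.current_tcp_pos())
a=cv2.imread("pics/s2.png")[110:250,160:300]; d=manip.capture("side")["pixels"][110:250,160:300]
cv2.imwrite("pics/grip.png",cv2.convertScaleAbs(cv2.resize(np.hstack([a,d]),(800,400),interpolation=cv2.INTER_CUBIC),alpha=1.5))
E
```

```text
1 [ 9.45665161e-02  3.67897667e-01  1.26263763e+00 -4.44089210e-16
  1.51105735e+00 -1.62622981e+00] [-6.52115255e-01  4.98778529e-01  1.31464382e+00 -4.44089210e-16
  1.32817030e+00 -2.19491158e+00] [-3.84616142e-01  4.23727909e-01  1.44750195e+00 -4.44089210e-16
  1.27036280e+00 -1.92741247e+00]
-1 [ 9.45665161e-02  3.67897667e-01  1.26263763e+00 -4.44089210e-16
  1.51105735e+00  1.51536284e+00] [-6.52115255e-01  4.98778529e-01  1.31464382e+00 -4.44089210e-16
  1.32817030e+00  9.46681072e-01] [-3.84616142e-01  4.23727909e-01  1.44750195e+00 -4.44089210e-16
  1.27036280e+00  1.21418018e+00]
[-0.718525    0.6965217   0.57285473] 3.8667
0.23043809033643106 24.762589931488037 [-1.56255546 -0.18279072  2.79602601] [ 0.22353596  0.08735416 -0.03173725] 4.525 [523.76633708 167.84767052 121.19561432]
```

View pics/grip.png

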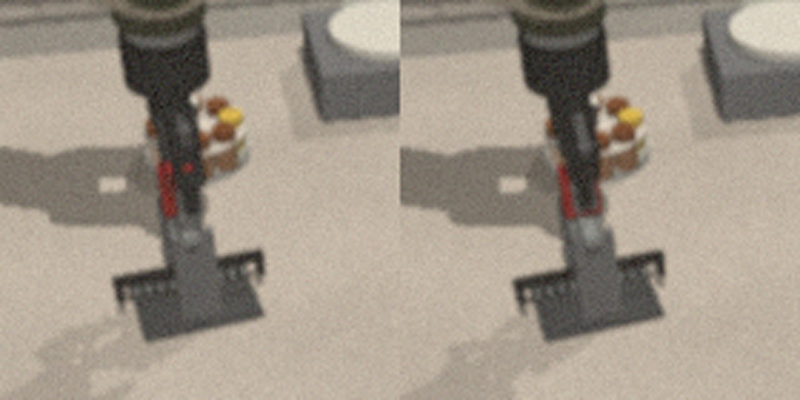

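Run:
```python
from h import *
from bench import manip
import cv2
manip.move_gripper(0.0,90)
print(manip.current_width(),manip.current_grasp_force(),manip.current_force())
manip.servo_line([*REST,131],feed=40)
print("lift",manip.current_force(),manip.current_torque())
manip.servo_line([*REST,231],feed=120)
manip.servo_line(tr(0,-86,231),tool(TYAW,-1),feed=150)
manip.servo_line(tr(0,-86,176),feed=100)
manip.dwell(.4)
print(manip.current_force(),manip.current_torque(),manip.current_time_s(),manip.current_tcp_pos(),manip.current_width())
C={n:manip.capture(n) for n in("side","top")};pickle.dump(C,open("c1.pkl","wb"))
t=cv2.resize(C["top"]["pixels"][205:285,280:375],(475,400),interpolation=cv2.INTER_CUBIC)
s=cv2.resize(C["side"]["pixels"][230:370,190:300],(314,400),interpolation=cv2.INTER_CUBIC)
cv2.imwrite("pics/hover.png",cv2.convertScaleAbs(np.hstack([t,s]),alpha=1.6))
```

```text
0.22036624265954732 87.76345610618591 [-1.29914282  1.29193172  4.74318159]
lift [ 0.15381753  0.28003581 -2.90896613] [ 0.03061891 -0.03917612 -0.00510083]
[ 0.53140831 -0.53480943 -2.67005432] [-0.03311299 -0.06295229 -0.03598529] 10.2417 [ 526.5296273  -254.21844201  176.19521247] 0.219682315505265
```

View pics/hover.png

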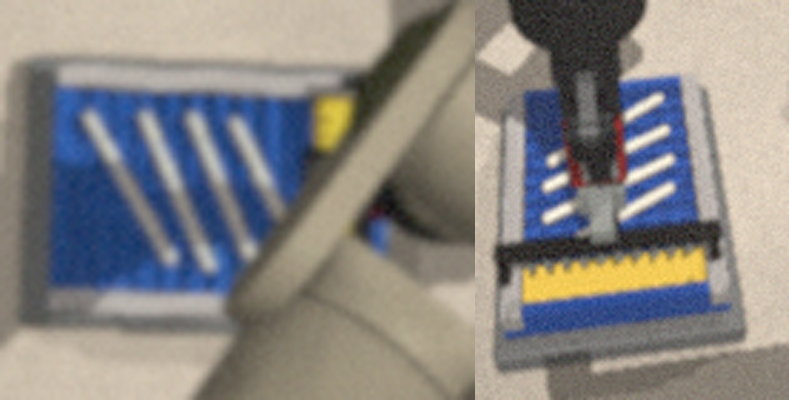

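Run:
```python
from h import *
import cv2
C=pickle.load(open("c1.pkl","rb"));c=C["side"]
def cr(P): return ((proj(c,P)-[190,230]+.5)*[314/110,400/140]-.5+[0,0]).round(1).tolist()
for z in(75,85,95): print(z,cr([tr(-75,-86,z),tr(75,-86,z)]))
print("rails",cr([tr(-78,-100,56),tr(-64,-100,56),tr(64,-100,56),tr(78,-100,56)]))
g=cv2.convertScaleAbs(c["pixels"][295:345,185:285],alpha=1.7)
cv2.imwrite("pics/hc.png",cv2.resize(g,(800,400),interpolation=cv2.INTER_CUBIC))
```

```text
75 [[26.0, 271.9], [245.8, 245.8]]
85 [[23.8, 263.0], [245.5, 236.8]]
95 [[21.6, 254.0], [245.2, 227.8]]
rails [[25.0, 306.6], [45.8, 304.1], [233.0, 281.3], [253.2, 278.8]]
```

View pics/hc.png

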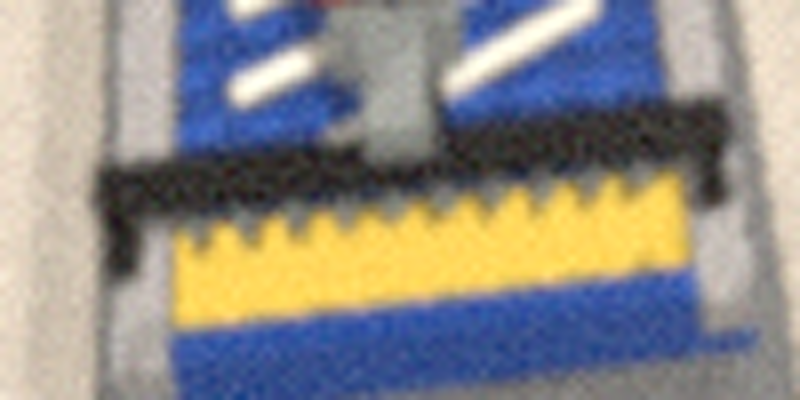

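Run:
```python
from h import *
C=pickle.load(open("c1.pkl","rb"));c=C["side"]
obs=(np.array([(123,272),(713,202)])+.5)/8-.5+[185,295]
def f(p):
    dx,z,w=p
    P=[tr(*(R(w)@[sx,-13,0]+[dx,-86,0])[:2],z) for sx in(-71,71)]
    return (proj(c,P)-obs).ravel()
s=least_squares(f,[0,70,0],x_scale=[1,1,.01]);print(s.x,s.fun)
```

```text
[-1.07029688e+00  8.06881236e+01 -1.79677461e-03] [-0.24299807  0.03784143  0.25760029  0.01101528]
```

Run:
```python
from h import *
from bench import manip
X=0.7
manip.servo_line(tr(X,-86,160),feed=60); manip.dwell(.3)
b=np.mean([manip.current_force() for _ in range(5)],0); z=160.; log=[]
while z>138:
    z-=.7; manip.servo_line(tr(X,-86,z),feed=15); manip.dwell(.1)
    f=np.mean([manip.current_force() for _ in range(3)],0)-b; log.append((round(z,1),*f.round(1)))
    if f[2]>5.5: break
print(b,log[-8:],manip.current_torque(),manip.current_tcp_pos(),manip.current_time_s())
pickle.dump((b,z,X),open("st.pkl","wb"))
```

```text
[-0.42068796  0.21028124 -2.8045211 ] [(157.2, np.float64(0.6), np.float64(0.0), np.float64(0.9)), (156.5, np.float64(-0.3), np.float64(-0.3), np.float64(0.2)), (155.8, np.float64(1.3), np.float64(-1.0), np.float64(0.5)), (155.1, np.float64(0.3), np.float64(0.1), np.float64(0.9)), (154.4, np.float64(-0.0), np.float64(-0.4), np.float64(2.5)), (153.7, np.float64(-0.3), np.float64(0.8), np.float64(4.0)), (153.0, np.float64(-1.7), np.float64(-0.7), np.float64(5.2)), (152.3, np.float64(-2.2), np.float64(-0.1), np.float64(6.0))] [ 0.00506283  0.2932813  -0.01427864] [ 527.16255737 -254.24874648  152.44535068] 14.9083
```

Run:
```python
from h import *
from bench import manip
b,z,X=pickle.load(open("st.pkl","rb")); log=[]
for y in np.linspace(-86,80,22)[1:]:
    manip.servo_line(tr(X,y,z),feed=25)
    f=np.mean([manip.current_force() for _ in range(4)],0)-b
    log.append((round(y),round(z,2),*f.round(1).tolist()))
    if abs(f[1])>25: break
    z+=np.clip((f[2]-7)*.15,-.5,.5)
    z=np.clip(z,150.8,153.6)
for l in log: print(l)
pickle.dump((b,z,X),open("st.pkl","wb"))
print(manip.current_torque(),manip.current_tcp_pos(),manip.current_time_s())
C={n:manip.capture(n) for n in("side","top")};pickle.dump(C,open("c2.pkl","wb"))
import cv2
t=cv2.resize(C["top"]["pixels"][205:285,280:375],(475,400),interpolation=cv2.INTER_CUBIC)
s=cv2.resize(C["side"]["pixels"][230:370,190:300],(314,400),interpolation=cv2.INTER_CUBIC)
cv2.imwrite("pics/comb.png",cv2.convertScaleAbs(np.hstack([t,s]),alpha=1.6))
```

```text
(-78, 152.3, 1.6, -4.6, 6.7)
(-70, np.float64(152.25), 1.6, -2.7, 7.3)
(-62, np.float64(152.29), 0.3, -2.7, 7.5)
(-54, np.float64(152.37), 0.7, -2.8, 7.0)
(-46, np.float64(152.38), 0.2, -2.5, 7.9)
(-39, np.float64(152.52), -0.3, -2.5, 7.2)
(-31, np.float64(152.54), 0.6, -2.4, 7.2)
(-23, np.float64(152.57), 0.7, -2.8, 8.4)
(-15, np.float64(152.79), 0.1, -2.0, 5.6)
(-7, np.float64(152.59), 0.2, -1.9, 6.0)
(1, np.float64(152.43), 0.3, -2.5, 6.1)
(9, np.float64(152.29), 0.0, -3.0, 6.5)
(17, np.float64(152.22), 0.0, -3.5, 7.3)
(25, np.float64(152.26), 0.4, -3.6, 7.4)
(33, np.float64(152.32), 0.7, -3.1, 7.8)
(40, np.float64(152.45), 0.2, -2.7, 7.1)
(48, np.float64(152.46), 0.4, -2.8, 7.4)
(56, np.float64(152.52), -0.1, -2.4, 7.1)
(64, np.float64(152.54), 0.4, -1.8, 6.5)
(72, np.float64(152.46), 1.8, -2.8, 7.5)
(80, np.float64(152.53), -0.1, -3.1, 6.8)
[-0.47324106 -0.17350411 -0.06759946] [531.81150392 -87.89082181 152.4936669 ] 24.7083
```

View pics/comb.png

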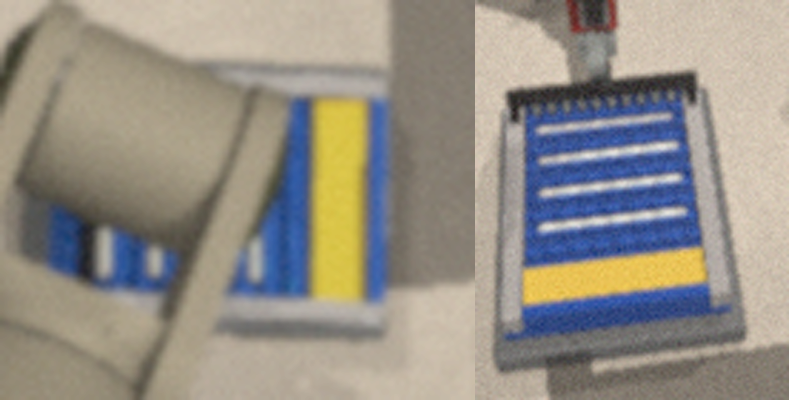

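Comb finished: the side view shows all four rods parallel, each in its own groove. Next, hang the rake up again.

Run:
```python
from h import *
from bench import manip
import cv2
b,z,X=pickle.load(open("st.pkl","rb"))
manip.servo_line(tr(X,80,z+10),feed=40)
manip.servo_line(tr(X,80,231),feed=120)
manip.servo_line([*REST,231],tool(RYAW,-1),feed=120); manip.dwell(.4)
C={n:manip.capture(n) for n in("side","top")};pickle.dump(C,open("c3.pkl","wb"))
b=np.mean([manip.current_force() for _ in range(5)],0)
z=231.;ok=True
for zt in list(range(221,126,-12))+[125]:
    manip.servo_line([*REST,zt],feed=70); f=manip.current_force()-b
    if np.linalg.norm(f)>8: print("contact",zt,f); ok=False; break
if ok:
    z=125.
    while z>117:
        z-=.5; manip.servo_line([*REST,z],feed=15); manip.dwell(.05); f=np.mean([manip.current_force() for _ in range(3)],0)-b
        if f[2]>3: break
    print("seat",z,f)
print(manip.current_time_s(),manip.current_tcp_pos())
C={n:manip.capture(n) for n in("side","top")}
t=cv2.resize(C["top"]["pixels"][205:285,280:375],(475,400),interpolation=cv2.INTER_CUBIC)
s=cv2.resize(C["side"]["pixels"][110:250,170:280],(314,400),interpolation=cv2.INTER_CUBIC)
cv2.imwrite("pics/seat.png",cv2.convertScaleAbs(np.hstack([t,s]),alpha=1.6))
```

```text
seat 121.0 [ 0.0515259  -0.05325476  4.24862516]
34.0 [523.77299517 167.70792528 121.31302016]
```

View pics/seat.png

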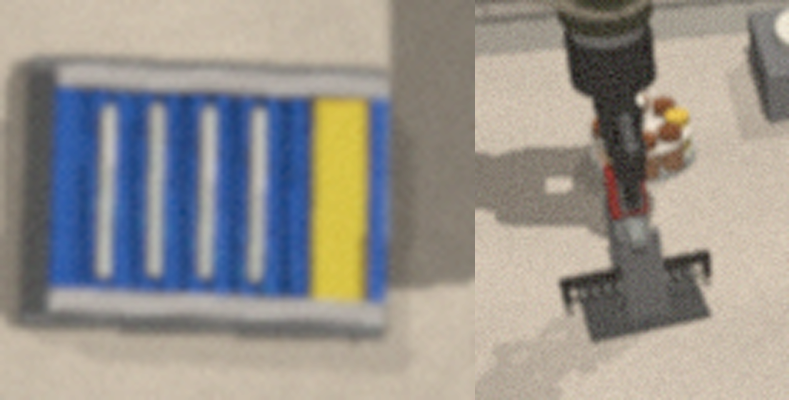

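The top view shows the four rods seated in separate grooves. The rake touched its seat at the height it was taken from, so I can release it.

Run:
```python
from h import *
from bench import manip
import cv2
manip.move_gripper(1.0); manip.dwell(.2)
manip.servo_line([*REST,245],feed=100)
manip.reach([400,-20,330],tool(RYAW,-1)); manip.dwell(.5)
print(manip.current_time_s(),manip.current_width(),manip.current_force())
C={n:manip.capture(n) for n in("side","top")}
t=cv2.resize(C["top"]["pixels"][205:285,195:365],(595,280),interpolation=cv2.INTER_CUBIC)
s=cv2.resize(C["side"]["pixels"][140:280,190:260],(140,280),interpolation=cv2.INTER_CUBIC)
cv2.imwrite("pics/end.png",cv2.convertScaleAbs(np.hstack([t,s]),alpha=1.6))
```

```text
37.8 1.0031152522328577 [-0.09197823  0.16185905  0.71245022]
```

View pics/end.png

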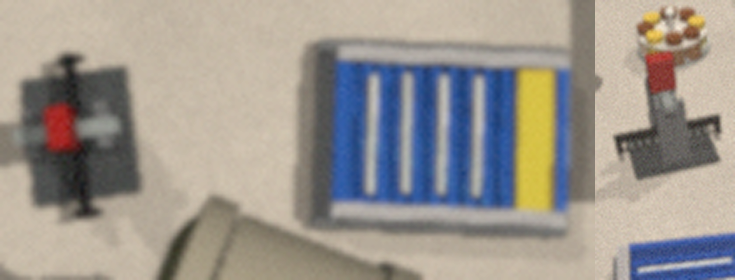

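The rake hangs upright in its rest at crop position (60,130), as it did at the start. The rods lie in their grooves at about columns 372, 406, 442 and 477.

```bash
python3 -c "
from bench import manip
print(manip.sign_off())"
```

```text
the job is handed in; nothing more can be done
None
```

All four rods lie in separate grooves and the rake is back in its rest and released; I signed off at about 38 s, with the stroke held at roughly 5.6–8.4 N (about 2–3 mm of deck give by the stated spring rate).

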